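# Clamp the re-glued keepsake box

## Robot

A 6-joint arm with a two-finger parallel gripper is mounted at the origin on the work surface. World frame = base frame: x ahead of the robot, y to its left, z up, the work surface at z = 0. Lengths are in m, angles in rad, forces in N, time in s.
With the tool pointing down it reaches from about 0.4 to 0.925 m from the base axis. Payload 12.5 kg.
Tool frame: the origin (TCP) lies midway between the tips of the shut fingers; the grasp point (between the pads) lies 19 mm behind it (robot.pinch_z is the distance from the TCP to the grasp point, in m); y points along the fingers, x is the direction in which the jaws open and shut, and the axes are right-handed (so a half turn about y gives the same grasp; the last joint's range is limited). The gripper opens to 95 mm and grips with 3 to 60 N. Pads are 20 mm wide; open, the fingers measure 119 mm over their backs; the gripper's body (75 mm by 180 mm) begins 59 mm behind the grasp point.
Start: joints at [-1.418, 0.491, 1.559, -0, 1.092, -0.106], TCP at [0.16, -0.604, 0.215] pointing down, gripper open.
Joint ranges: [-3.1, 3.1], [-0.84, 2.19], [0.05, 2.79], [-1.13, 4.28], [0.06, 2.93], [-2.69, 2.69]. Speed limits (rad/s): [2.22, 2.22, 2.79, 3.14, 3.14, 3.14].

## Interface

Orientations are given as a rotation vector (axis times angle).
In Python, from cell import robot gives the robot as it stands. The module is installed in compiled form; this text tells all that it offers.
- The arm moves only by the tool step_arm, never from a script. Its arguments are lists of equal length, an entry for each row: "delta_rot": the turn, a rotation vector about the world's x, y, z in degrees, a list of three; "xyz": the shift along the world's x, y, z in m, a list of three; "hand": the gripper command: -1 is fully open, 1 is shut, values between are in proportion. A call has exactly 5 rows; each row shifts and turns the commanded pose from where the row before left it; what a row does not reach is not made up. A row lasts 1/12 s, in which the tool goes at most 41.7 mm and 7.16 degrees, less where a joint would pass 70% of its speed; a pose out of reach is approached as far as the arm can. A call with a gripper value outside its range is refused whole. The fingers move at their own pace and stop on an object; "newtons" is the grip in N (left out, the last holds). Time passes only in rows, so rows that do not move let the fingers close, or fill a call up. It gives the time, the measured TCP pose, the force and the opening at its end, in the units of the state.
- robot.observe(): the state, without advancing time (a new reading comes with each control period).
- robot.grab_frame(name): name is "scene" or "top" or "wrist"; returns the picture (400x640x3 uint8, red, green, blue); there is no depth.
- robot.calibration(name): a dict with "fx", "fy", "cx", "cy" (pixels), "R" (3x3) and "t" (3): a world point X has camera coordinates R X + t; the wrist camera has in their place "mount" (4x4, takes a point from camera to tool coordinates, whose origin is the TCP and whose axes are the tool frame's). Camera axes: x right, y down, z forward; pixel columns grow to the right and rows downward; lengths in m; the calibration is good to about 2 mm. A picture is of the moment at which its call begins: read the wrist's pose just before it. calibration takes no time and is no camera call.
- robot.close_job(): hands the job in, once; it reports no verdict.
The state is a dict: "time": time; "joint_positions": joint angles; "joint_velocities": joint speeds; "joint_efforts": joint torques, N m; "eef_pos": TCP position; "tcp_rot": TCP orientation; "force": force on the tool from outside, world axes, zero at the start; "wrist_torque": the same for the moment, N m; "width": finger opening in m.
Only numpy, scipy, OpenCV 4.12 (cv2) and the standard library are available. Lean on these libraries where they do the work, as an engineer would, in place of code of your own. Each camera call takes 0.05 s, during which the arm holds its last target.

## Task

One end panel of the little wooden box has just been re-glued. Take the box from the glass tray, stand it upright on the bed of the bar clamp between the two jaws, lengthwise along the bar, and let go; then squeeze the clamp's trigger and handle together again and again until the sliding jaw holds the box firmly between both jaws, without crushing it. Move the jaw only with the grip, not by hand, and leave the other things on the tray where they are.

Things in the scene. Friction and masses are not known exactly. Their poses are not given: they have to be found in the camera images.
- box: the small wooden box with a sliding lid (lid shut, it stays shut), standing on the glass tray: 44 mm (its x) by 64 mm (its y, the long way) by 45 mm high (z), 0.08 to 0.17 kg. Origin at the centre of its underside. The 44 x 45 mm end panels face +y and -y; turning it by half a turn makes no difference.
- clamp: one-hand bar clamp fixed on a plywood board (100 x 300 mm, 12 mm thick). Origin on the table under the clamp, x across the clamp, y along its bar, z up; the board runs from y = -90 to 210 mm. Jaws and bed lie on the +y side, the upright grip levers on the -y side. The bar passes underneath and sticks out up to 185 mm on the -y side.
- bed_mid (a point): a point on top of the bed, 45 mm above the table, on the clamp's middle line, axes as the clamp's; 38 mm from the fixed jaw's face. The bed is two wooden rails along the clamp's y (16 mm wide, 149 mm long, 44 mm between centres) reaching from the fixed jaw past the sliding jaw; the box stands on both, its y along the clamp's y.
- fixed_jaw: the clamp's fixed jaw, a steel block 48 mm wide, 46 mm high with a rubber face, at clamp y = 65 mm. Origin at the foot of the face's centre, at bed height; the face looks along the clamp's +y.
- jaw_pad: rubber pad of the sliding jaw, 44 mm wide, 36 mm high. Origin at the bottom centre of its face, 3 mm above the bed; the face looks along the clamp's -y and starts 86 to 106 mm from the fixed jaw's face. The jaw behind it is 48 mm wide and 46 mm high. The pad is springy: it yields 1 mm per 14 N of clamping.
- bar: sliding steel bar, 18 x 12 mm, with the sliding jaw on its +y end; its frame is the clamp's frame shifted along y as the jaw closes (towards -y). Friction of about 14 N keeps it where it is. It is moved by squeezing the grip, not by pushing it by hand.
- grip_mid (a point): point midway between trigger and handle, 130 mm above the table, axes as the clamp's: pinch both levers here along the clamp's y. Each lever is 12 mm thick, 24 mm wide in x, black grip from 90 to 145 mm above the table; 64 mm over their outer faces at rest, 32 to 37 mm between fingers fully squeezed. Geared together, they swing evenly towards one another and spring back when let go.
- trigger_top (a point): top of the trigger, the lever nearer the jaws. A full squeeze draws the jaw in about 10 mm and it stays there; several are needed. The pinch, per lever, at grip_mid: 9 to 10 N while the jaw runs free; once it bears on the box the levers harden, each further 1 N of pinch adding about 2 N of clamping. Levers stopping short of full travel at a pinch of 14 to 17 N: firm.
- handle_top (a point): top of the handle, the lever farther from the jaws; origin of both tops 145 mm above the table, in the middle of the lever. A pinch above 20 N per lever over-presses the glued joint (it fails above 30 N of clamping). After letting go the jaws keep at most the 14 N of the bar's friction.
- trigger (a joint): swing of the trigger towards the handle about its pin 18 mm above the table, rad: 0 at rest, 0.139 fully squeezed (the handle swings as much).
- ring_dish: white ceramic ring dish, 84 mm across, 22 mm high, lying on the glass tray, not part of the job. Origin at the centre of its underside.
- round_remote: round white smart-speaker remote, 62 mm across, 18 mm high, lying on the glass tray, not part of the job. Origin at the centre of its underside.
- slim_remote: slim aluminium remote, 34 x 138 x 8 mm, lying on the glass tray, not part of the job. Origin at the centre of its underside.
- spring_clip: silver spring clip holding two battery covers, about 36 x 85 x 22 mm, lying on the glass tray, not part of the job. Origin at the centre of its underside.
- tray: clear glass tray, 280 mm (x) by 360 mm (y), fixed; floor 6 mm thick, rim 14 mm high and 6 mm thick. Origin at the centre of its underside.
Not all that is in view belongs to the job. Of the things like the box, leave any that is turquoise; of the rest the larger one is meant.

How it is judged:
On the way, in this order (a step that is already met when the one before it is completed fails the run):
1. the box stands on the clamp's bed between the jaws, upright and lengthwise along the bar, let go (x of box in the frame of clamp between -0.01 and 0.01 m and y of box in the frame of clamp between 0.09 and 0.15 m and z of box in the frame of clamp between 0.041 and 0.05 m and angle between the y axis of box and the y axis of clamp, either way round below 0.12 rad and angle between box's own z axis and vertical below 0.08 rad and contact force between the fingers and box below 0.2 N and linear speed of box below 0.02 m/s), for 0.2 s.
2. both jaws press on the box with more than 8 N (contact force between each of jaw_pad, fixed_jaw and box above 8 N), for 0.3 s.
At the end, for the whole second after the job is handed in: The box stands on the bed (within 10 mm of its middle line, upright within 0.08 rad, lengthwise within 0.12 rad, underside 41 to 50 mm above the table), between the jaws, at rest, and both jaws press on it with more than 8 N; the trigger has sprung back (below 0.03 rad) (all of step 2 and x of box in the frame of clamp between -0.01 and 0.01 m and y of box in the frame of clamp between 0.09 and 0.15 m and z of box in the frame of clamp between 0.041 and 0.05 m and angle between the y axis of box and the y axis of clamp, either way round below 0.12 rad and angle between box's own z axis and vertical below 0.08 rad and value of joint trigger below 0.03 rad and linear speed of box below 0.01 m/s); the robot touches nothing.
It fails at once if the clamp crushes the box: more than 30 N between a jaw and the box (contact force between any of jaw_pad, fixed_jaw and box above 30 N).
It fails at once if the robot pushes the bar or the sliding jaw by hand (more than 5 N) (contact force between any of the fingers, the arm and bar above 5 N).
It fails at once if something else on the tray is displaced by more than 25 mm (distance of any of ring_dish, round_remote, slim_remote, spring_clip from where it was at the start of the episode above 0.025 m).
It also fails if it takes over 72 s, if anything falls off the work surface, if the arm or the gripper's body presses on something with over 40 N, if the wrist force passes 120 N, or if a joint passes its speed limit or range.

## Working session

There is one attempt and no reset: what is moved stays moved. The work goes in short steps, Python scripts to look and compute and a tool call to move; the robot and the scene stay as the last step left them, time stands still between calls to the robot, and variables do not carry over. Pictures are saved under pics/ and viewed, and the job is handed in when it is done.

Besides the shell and the picture viewer there is one more tool, called after ">>>" as name(argument=value, ...) on one line, values as JSON. step_arm: Moves the arm, as the interface text tells. Its arguments: {"type":"object","properties":{"delta_rot":{"type":"array"},"xyz":{"type":"array"},"hand":{"type":"array"},"newtons":{"type":"number"}},"required":["delta_rot","xyz","hand"]}

```bash
mkdir -p pics; cat > h.py <<'E'
import numpy as np,cv2
from scipy.spatial.transform import Rotation as Rn
from cell import robot
def cam(name,st=None):
    c=robot.calibration(name)
    K=np.array([[c['fx'],0,c['cx']],[0,c['fy'],c['cy']],[0,0,1]])
    if 'R' in c: return K,np.array(c['R']),np.array(c['t'])
    st=st or robot.observe()
    T=np.eye(4);T[:3,:3]=Rn.from_rotvec(st['tcp_rot']).as_matrix();T[:3,3]=st['eef_pos']
    M=np.linalg.inv(T@np.array(c['mount']))
    return K,M[:3,:3],M[:3,3]
def onplane(C,uv,z):
    K,R,t=C
    d=R.T@np.linalg.inv(K)@np.array([uv[0],uv[1],1.]);o=-R.T@t
    return o+d*(z-o[2])/d[2]
def proj(C,X):
    K,R,t=C;p=K@(R@np.asarray(X,float)+t);return p[:2]/p[2]
def tri(obs):
    A=[]
    for C,uv in obs:
        P=C[0]@np.c_[C[1],C[2]]
        A+= [uv[0]*P[2]-P[0],uv[1]*P[2]-P[1]]
    v=np.linalg.svd(np.array(A))[2][-1];return v[:3]/v[3]
def snap(name,f):
    st=robot.observe();im=robot.grab_frame(name);cv2.imwrite('pics/'+f,im[:,:,::-1]);return im,st
E
python3 - <<'E'
from h import *
print(robot.observe())
for n in('scene','top','wrist'):
    snap(n,n+'0.png');print(n,robot.calibration(n))
E
```

```text
{'time': 0.0, 'joint_positions': array([-1.41759369e+00,  4.91519066e-01,  1.55946196e+00,  3.69151318e-05,
        1.09165820e+00, -1.05631324e-01]), 'joint_velocities': array([ 0.00219392,  0.00010148,  0.00107223,  0.00140049, -0.00197129,
        0.00022933]), 'joint_efforts': array([ 3.32728901e-03, -6.12620831e+01, -2.58172774e+01,  6.94444100e-02,
        4.82353487e-02, -7.79168226e-05]), 'eef_pos': array([ 0.15994602, -0.60394033,  0.21408259]), 'tcp_rot': array([-1.31981338,  1.01694954, -1.0157251 ]), 'force': array([ 0.10060329, -0.51147715, -1.00571147]), 'wrist_torque': array([-0.03455707, -0.00533236,  0.00986434]), 'width': 0.09529744252891834}
scene {'fx': 370.50884907643604, 'fy': 370.50884907643604, 'cx': 316.6385352310261, 'cy': 202.66946933131177, 'R': array([[-0.3359985 ,  0.94177451,  0.012876  ],
       [ 0.70396624,  0.26019052, -0.66085734],
       [-0.62572881, -0.2129828 , -0.75040108]]), 't': array([ 0.13353388, -0.31717781,  1.26714273])}
top {'fx': 520.6029033398842, 'fy': 520.6029033398842, 'cx': 320.87883505390545, 'cy': 201.66781826177194, 'R': array([[-0.02850138, -0.99959141,  0.00216441],
       [-0.99468512,  0.02814703, -0.09904166],
       [ 0.09894028, -0.00497573, -0.99508093]]), 't': array([0.06270685, 0.51562725, 1.23733846])}
wrist {'fx': 329.1550482440729, 'fy': 329.1550482440729, 'cx': 320.6654959839256, 'cy': 195.1427073395742, 'mount': array([[ 9.99999595e-01, -8.99607801e-04,  3.90195258e-05,
         7.87742296e-04],
       [-2.89297467e-04, -2.79941932e-01,  9.60016891e-01,
        -1.69650908e-01],
       [-8.52715483e-04, -9.60016513e-01, -2.79942079e-01,
         7.89490080e-02],
       [ 0.00000000e+00,  0.00000000e+00,  0.00000000e+00,
         1.00000000e+00]])}
```

View pics/scene0.png

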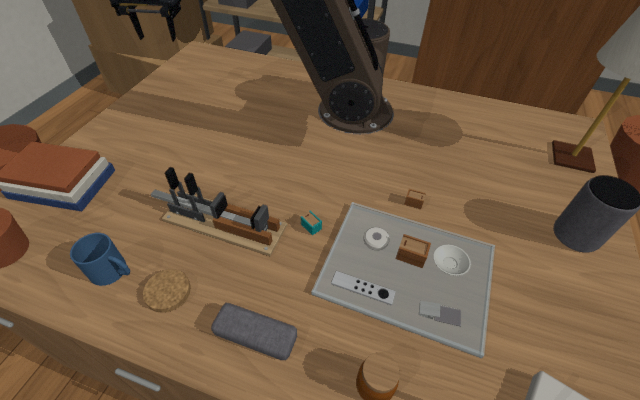

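View pics/top0.png

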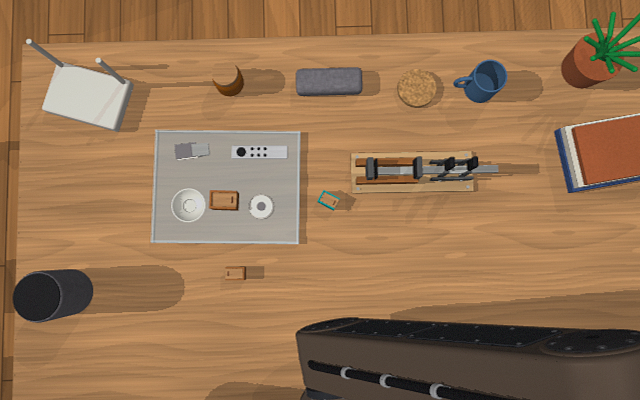

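View pics/wrist0.png

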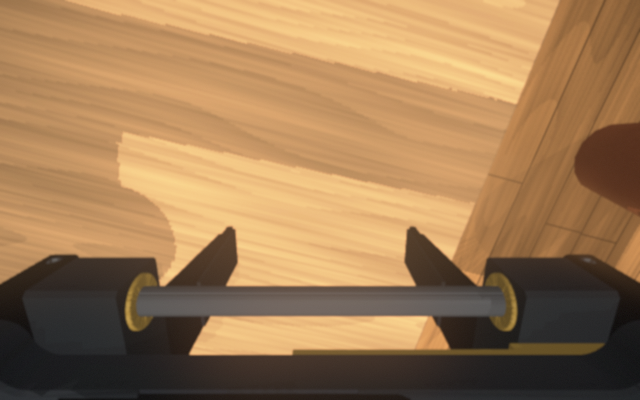

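```bash
python3 - <<'E'
import cv2
t=cv2.imread('pics/top0.png');s=cv2.imread('pics/scene0.png')
def c(im,x,y,w,h,k,f): cv2.imwrite('pics/'+f,cv2.resize(im[y:y+h,x:x+w],None,fx=k,fy=k,interpolation=cv2.INTER_CUBIC))
c(t,340,140,200,60,4,'c_top_clamp.png');c(t,150,125,160,120,5,'c_top_tray.png')
c(s,145,160,160,100,5,'c_sc_clamp.png');c(s,310,200,190,140,4,'c_sc_tray.png')
E
```

```text
(no output)
```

View pics/c_top_clamp.png

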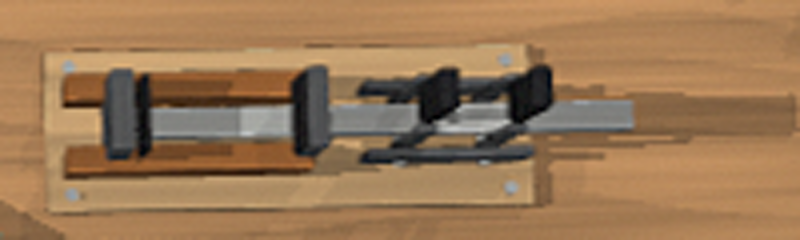

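View pics/c_top_tray.png

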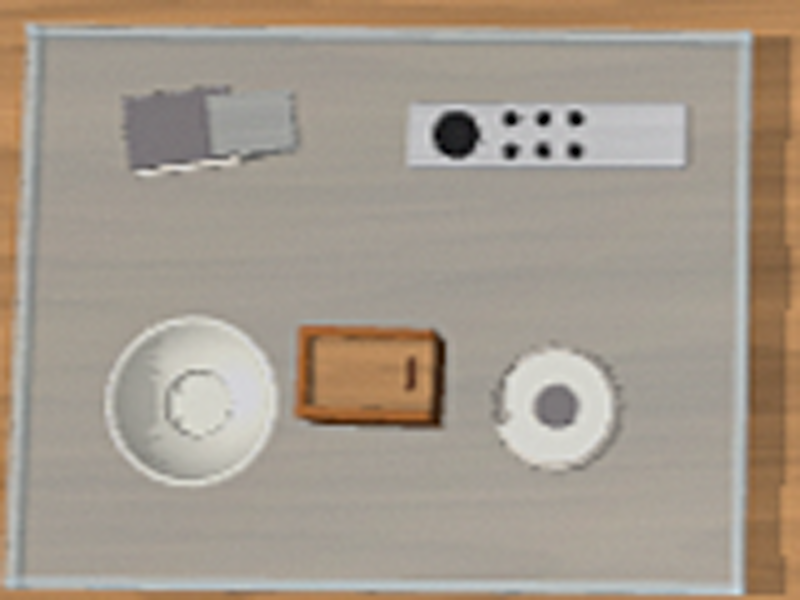

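View pics/c_sc_clamp.png

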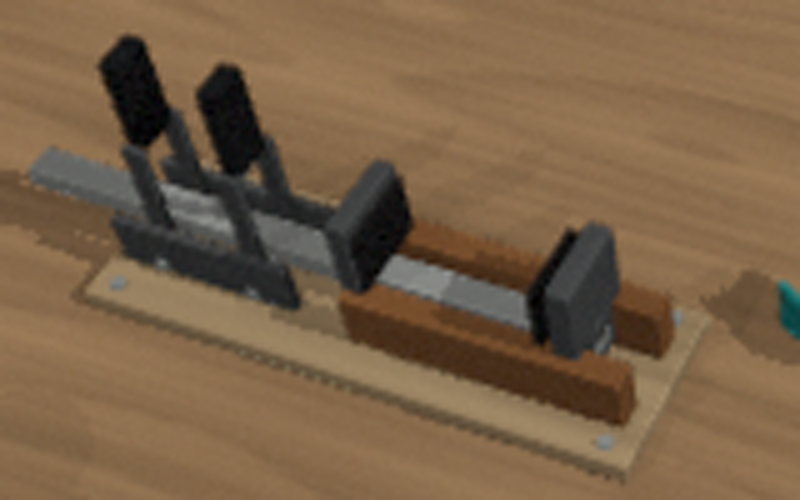

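View pics/c_sc_tray.png

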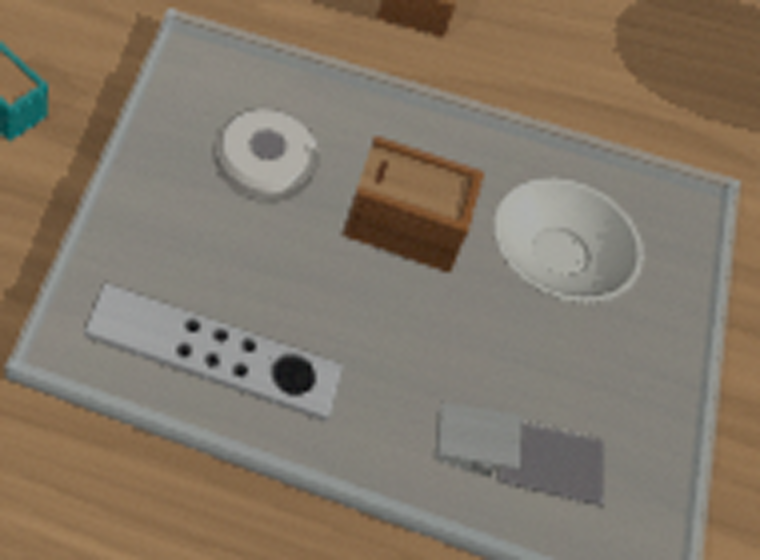

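```bash
python3 - <<'E'
from h import *
T=cam('top');S=cam('scene')
np.set_printoptions(precision=4,suppress=True)
tp=np.array([(299,326),(438,331),(436,420),(298,418)])/5+[150,125]
sp=np.array([(468,220),(357,190),(376,138),(484,172)])/4+[310,200]
for a,b in zip(tp,sp): print('boxc',tri([(T,a),(S,b)]),onplane(T,a,.051),onplane(S,b,.051))
q=lambda l:[onplane(T,a,.051)[:2] for a in l]
print('box mean',np.mean(q(tp),0))
# board corners z=.012
bt=np.array([(44,54),(530,45),(547,204),(50,212)])/4+[340,140]
print('board',[onplane(T,a,.012)[:2] for a in bt])
bs=np.array([(628,476),(80,294),(708,316)])/5+[145,160]
print('boardS',[onplane(S,a,.012)[:2] for a in bs])
# lever tops guess pixels
print('jaws top edges z=.091', [onplane(T,np.array(a)/4+[340,140],.091)[:2] for a in [(105,70),(105,155),(132,70),(132,155),(295,70),(295,152),(325,68),(327,152)]])
print('lever tops z=.145', [onplane(T,np.array(a)/4+[340,140],.145)[:2] for a in [(432,70),(458,70),(455,102),(525,66),(551,66),(548,100)]])
E
```

```text
boxc [0.5493 0.3115 0.0532] [0.5496 0.3117 0.051 ] [0.5475 0.3121 0.051 ]
boxc [0.5458 0.2479 0.0458] [0.5453 0.2456 0.051 ] [0.5489 0.2503 0.051 ]
boxc [0.5034 0.2503 0.0425] [0.5028 0.2471 0.051 ] [0.5092 0.2536 0.051 ]
boxc [0.5062 0.3151 0.0434] [0.5056 0.3125 0.051 ] [0.5118 0.3159 0.051 ]
box mean [0.5258 0.2792]
board [array([ 0.6362, -0.03  ]), array([ 0.6334, -0.3311]), array([ 0.5341, -0.3358]), array([ 0.5377, -0.0303])]
boardS [array([ 0.6445, -0.0255]), array([ 0.6401, -0.3272]), array([ 0.5445, -0.0272])]
jaws top edges z=.091 [array([ 0.6106, -0.0598]), array([ 0.5609, -0.0579]), array([ 0.6102, -0.0754]), array([ 0.5605, -0.0735]), array([ 0.6075, -0.1699]), array([ 0.5596, -0.1677]), array([ 0.6082, -0.1874]), array([ 0.559 , -0.1862])]
lever tops z=.145 [array([ 0.5956, -0.2356]), array([ 0.5952, -0.25  ]), array([ 0.5774, -0.2474]), array([ 0.5964, -0.2873]), array([ 0.596 , -0.3017]), array([ 0.577 , -0.2989])]
```

```bash
python3 - <<'E'
from h import *
np.set_printoptions(precision=4,suppress=True)
st=robot.observe();R=Rn.from_rotvec(st['tcp_rot']).as_matrix();print(R)
C=cam('wrist');print('cam pos',-C[1].T@C[2],'look',C[1][2])
E
```

```text
[[ 0.2559 -0.0001  0.9667]
 [-0.9667  0.0008  0.2559]
 [-0.0008 -1.      0.0001]]
cam pos [ 0.2365 -0.5847  0.3839] look [-0.2707 -0.0709 -0.96  ]
```

>>> step_arm(delta_rot=[[0,0,5],[0,0,5],[0,0,5],[0,0,5],[0,0,5]], xyz=[[0.028,0.028,0.006],[0.028,0.028,0.006],[0.028,0.028,0.006],[0.028,0.028,0.006],[0.028,0.028,0.006]], hand=[-1,-1,-1,-1,-1])

```text
time: 0.57
eef_pos: [0.3008, -0.4627, 0.2448]
tcp_rot: [-1.461, 0.681, -0.681]
force: [0.6, -0.2, -0.2]
width: 0.0948
```

>>> step_arm(delta_rot=[[0,0,5],[0,0,5],[0,0,5],[0,0,5],[0,0,5]], xyz=[[0.028,0.028,0.006],[0.028,0.028,0.006],[0.028,0.028,0.006],[0.028,0.028,0.006],[0.028,0.028,0.006]], hand=[-1,-1,-1,-1,-1])

```text
time: 0.98
eef_pos: [0.441, -0.3225, 0.2749]
tcp_rot: [-1.544, 0.341, -0.341]
force: [-0.1, -0.5, 0.9]
width: 0.0948
```

>>> step_arm(delta_rot=[[0,0,5],[0,0,5],[0,0,5],[0,0,5],[0,0,5]], xyz=[[0.028,0.028,0.006],[0.028,0.028,0.006],[0.028,0.028,0.006],[0.028,0.028,0.006],[0.028,0.028,0.006]], hand=[-1,-1,-1,-1,-1])

```text
time: 1.4
eef_pos: [0.581, -0.1824, 0.3049]
tcp_rot: [-1.571, -0.001, 0.001]
force: [-0.2, -1.1, -0.1]
width: 0.0949
```

>>> step_arm(delta_rot=[[0,0,0],[0,0,0],[0,0,0],[0,0,0],[0,0,0]], xyz=[[0,0,0],[0,0,0],[0,0,0],[0,0,0],[0,0,0]], hand=[-1,-1,-1,-1,-1])

```text
time: 1.82
eef_pos: [0.5792, -0.1852, 0.3046]
tcp_rot: [-1.571, 0.004, -0.004]
force: [0.2, 0.8, -0.1]
width: 0.0946
```

```bash
python3 - <<'E'
from h import *
im,st=snap('wrist','w1.png');print(st['time'],st['eef_pos'],list(st['eef_pos']),list(st['tcp_rot']),Rn.from_rotvec(st['tcp_rot']).as_matrix()[:,0])
big=cv2.resize(im[:,120:520,::-1],None,fx=2,fy=2,interpolation=cv2.INTER_CUBIC)[:600];cv2.imwrite('pics/w1b.png',big)
E
```

```text
1.8167 [ 0.57922332 -0.18519987  0.30456895] [np.float64(0.5792233220165043), np.float64(-0.18519987419153633), np.float64(0.3045689526725905)] [np.float64(-1.5707609939143599), np.float64(0.004202981269815978), np.float64(-0.0037513817139832864)] [ 9.99987137e-01 -5.06390137e-03 -2.87577439e-04]
```

View pics/w1b.png

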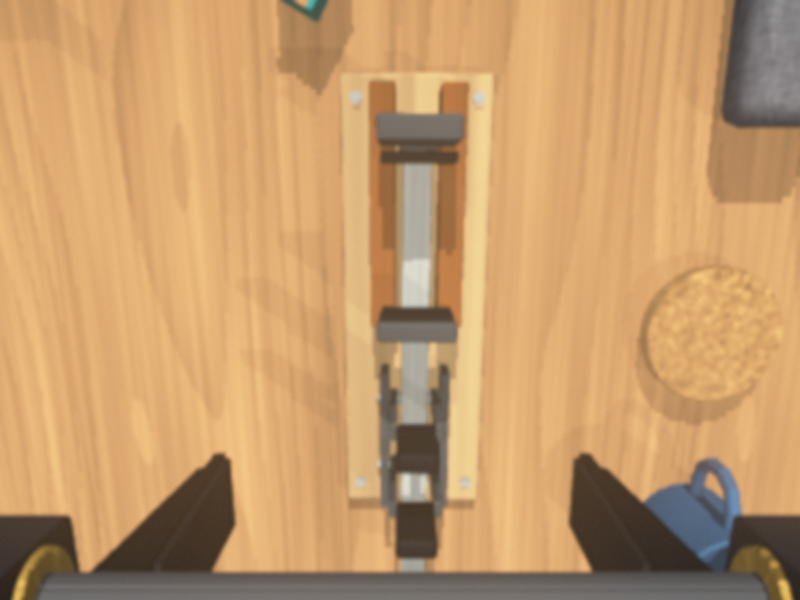

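```bash
python3 - <<'E'
from h import *
np.set_printoptions(precision=4,suppress=True)
st=dict(eef_pos=[0.57922332,-0.18519987,0.30456895],tcp_rot=[-1.570761,0.004203,-0.0037514])
W=cam('wrist',st);T=cam('top')
f=lambda p,z:onplane(W,np.array(p)/2+[120,0],z)[:2]
print('board',[f(p,.012) for p in [(341,73),(493,73),(475,499),(349,498)]])
print('rails end z.045',[f(p,.045) for p in [(371,82),(467,84)]])
print('slide jaw z.091',[f(p,.091) for p in [(376,115),(464,115),(462,143),(378,143)]])
print('pad z.084',[f(p,.084) for p in [(381,152),(459,152),(458,161),(382,161)]])
print('fixed top z.091',[f(p,.091) for p in [(379,320),(456,320),(456,341),(379,341)]])
print('fixed face foot z.045?',[f(p,.045) for p in [(379,307),(453,307)]])
print('trig',[f(p,.145) for p in [(396,447),(438,447),(438,473),(396,473)]])
print('hand',[f(p,.145) for p in [(396,530),(437,530),(436,556),(396,556)]])
# two-view check: top view
tt=lambda p:np.array(p)/4+[340,140]
ww=lambda p:np.array(p)/2+[120,0]
print('tri fixed jaw -y top corners',tri([(W,ww((456,341))),(T,tt((328,68)))]),tri([(W,ww((379,341))),(T,tt((328,152)))]))
print('tri slide +y top corners',tri([(W,ww((464,115))),(T,tt((105,70)))]),tri([(W,ww((376,115))),(T,tt((105,156)))]))
print('tri handle -y',tri([(W,ww((436,556))),(T,tt((551,66)))]))
print('tri trig -y',tri([(W,ww((438,473))),(T,tt((458,69)))]))
E
```

```text
board [array([ 0.5415, -0.0297]), array([ 0.639 , -0.0303]), array([ 0.635 , -0.3293]), array([ 0.5382, -0.3279])]
rails end z.045 [array([ 0.562 , -0.0402]), array([ 0.6194, -0.0417])]
slide jaw z.091 [array([ 0.5663, -0.0637]), array([ 0.6138, -0.064 ]), array([ 0.613 , -0.0782]), array([ 0.5671, -0.0779])]
pad z.084 [array([ 0.5685, -0.0821]), array([ 0.6121, -0.0824]), array([ 0.6116, -0.0872]), array([ 0.569 , -0.0869])]
fixed top z.091 [array([ 0.5662, -0.1757]), array([ 0.6114, -0.1759]), array([ 0.6117, -0.1885]), array([ 0.566 , -0.1883])]
fixed face foot z.045? [array([ 0.5647, -0.1753]), array([ 0.6132, -0.1756])]
trig [array([ 0.5761, -0.2346]), array([ 0.5985, -0.2347]), array([ 0.5987, -0.2498]), array([ 0.576 , -0.2496])]
hand [array([ 0.5757, -0.2839]), array([ 0.5984, -0.284 ]), array([ 0.598 , -0.3002]), array([ 0.5755, -0.3001])]
tri fixed jaw -y top corners [ 0.6147 -0.1965  0.0547] [ 0.5645 -0.1952  0.052 ]
tri slide +y top corners [ 0.6151 -0.0618  0.0684] [ 0.5648 -0.0606  0.0605]
tri handle -y [ 0.5977 -0.3041  0.1376]
tri trig -y [ 0.5981 -0.2531  0.135 ]
```

```bash
python3 - <<'E'
import cv2
im=cv2.imread('pics/w1.png')
cv2.imwrite('pics/w1c.png',cv2.resize(im[140:290,280:380],None,fx=4,fy=4,interpolation=cv2.INTER_CUBIC))
E
```

```text
(no output)
```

View pics/w1c.png

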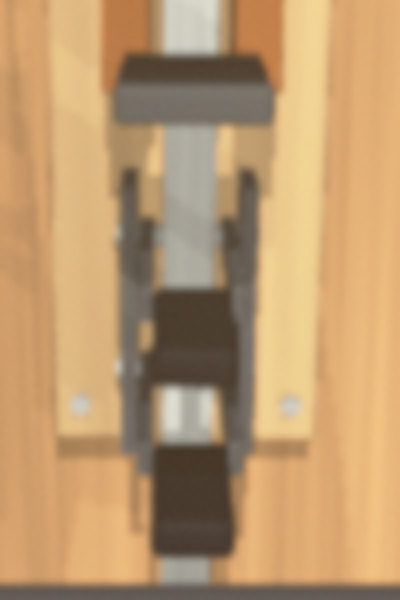

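>>> step_arm(delta_rot=[[0,0,0],[0,0,0],[0,0,0],[0,0,0],[0,0,0]], xyz=[[-0.005,0.036,0],[-0.005,0.036,0],[-0.005,0.036,0],[-0.005,0.036,-0.01],[-0.005,0.036,-0.01]], hand=[-1,-1,-1,-1,-1])

```text
time: 2.28
eef_pos: [0.5544, -0.0036, 0.285]
tcp_rot: [-1.571, 0.003, -0.005]
force: [-0.5, 0.0, 0.1]
width: 0.0949
```

>>> step_arm(delta_rot=[[0,0,-1],[0,0,-1],[0,0,0],[0,0,0],[0,0,0]], xyz=[[-0.005,0.036,-0.01],[-0.005,0.036,-0.01],[-0.005,0.036,-0.01],[-0.005,0.036,-0.01],[-0.005,0.036,-0.01]], hand=[-1,-1,-1,-1,-1])

```text
time: 2.7
eef_pos: [0.5295, 0.1766, 0.2344]
tcp_rot: [-1.571, 0.031, -0.031]
force: [1.1, 0.2, 0.0]
width: 0.0953
```

>>> step_arm(delta_rot=[[0,0,0],[0,0,0],[0,0,0],[0,0,0],[0,0,0]], xyz=[[0,0.036,-0.01],[0,0.036,-0.01],[0,0,-0.01],[0,0,0],[0,0,0]], hand=[-1,-1,-1,-1,-1])

```text
time: 3.12
eef_pos: [0.5299, 0.247, 0.2044]
tcp_rot: [-1.571, 0.031, -0.029]
force: [-1.0, -0.3, -0.5]
width: 0.0954
```

```bash
cat > wl.py <<'E'
from h import *
import sys,json
f=sys.argv[1];x,y,w,hh,k=[int(a) for a in sys.argv[2:7]]
im,st=snap('wrist',f+'.png');json.dump(dict(eef_pos=list(st['eef_pos']),tcp_rot=list(st['tcp_rot'])),open(f+'.json','w'))
print(st['time'],st['eef_pos'],st['tcp_rot'],st['force'],st['width'])
cv2.imwrite('pics/'+f+'b.png',cv2.resize(im[y:y+hh,x:x+w,::-1],None,fx=k,fy=k,interpolation=cv2.INTER_CUBIC))
E
python3 wl.py w2 200 60 240 180 3
```

```text
3.1167 [0.52987304 0.24699611 0.20443577] [-1.57118058  0.03085406 -0.0293987 ] [-0.95174592 -0.32011541 -0.45785236] 0.09536427441904298
```

View pics/w2b.png

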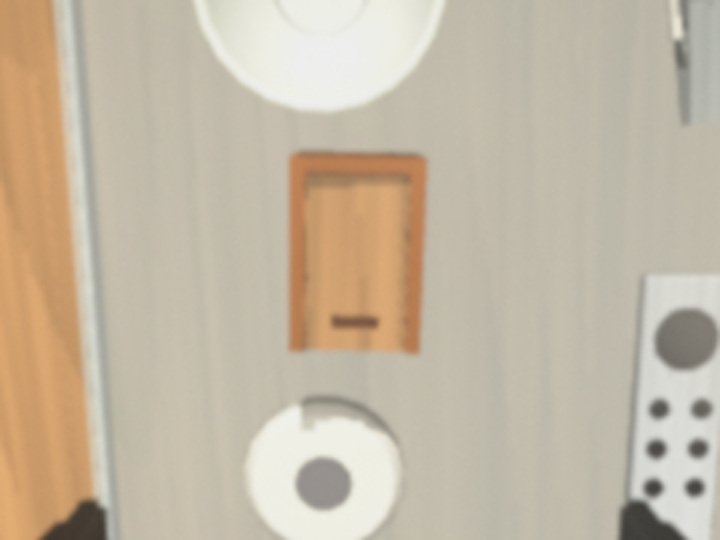

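```bash
python3 - <<'E'
from h import *
import json
np.set_printoptions(precision=4,suppress=True)
W=cam('wrist',json.load(open('w2.json')));S=cam('scene');T=cam('top')
p=np.array([(290,155),(427,155),(419,352),(290,350)])/3+[200,60]
q=[onplane(W,a,.051)[:2] for a in p];print(q,np.mean(q,0))
sp=np.array([(484,172),(468,220),(357,190),(376,138)])/4+[310,200]
for a,b in zip(p,sp):print(tri([(W,a),(S,b)]))
E
```

```text
[array([0.5096, 0.3145]), array([0.553 , 0.3128]), array([0.549 , 0.2488]), array([0.5058, 0.2512])] [0.5294 0.2818]
[0.5097 0.3154 0.0486]
[0.5524 0.3121 0.0573]
[0.5492 0.2498 0.0518]
[0.5063 0.2524 0.0483]
```

>>> step_arm(delta_rot=[[0,0,-1],[0,0,0],[0,0,0],[0,0,0],[0,0,0]], xyz=[[0,0.018,-0.03],[0,0.017,-0.03],[0,0,-0.03],[0,0,-0.02],[0,0,0]], hand=[-1,-1,-1,-1,-1])

```text
time: 3.58
eef_pos: [0.529, 0.2809, 0.0918]
tcp_rot: [-1.572, 0.049, -0.041]
force: [-0.2, 0.0, -0.5]
width: 0.0952
```

```bash
python3 wl.py w3 200 60 240 200 3
```

```text
3.5833 [0.52901177 0.28094697 0.09176506] [-1.572432    0.04851734 -0.04130027] [-0.19995684  0.04001572 -0.4945938 ] 0.09515588022100716
```

View pics/w3b.png

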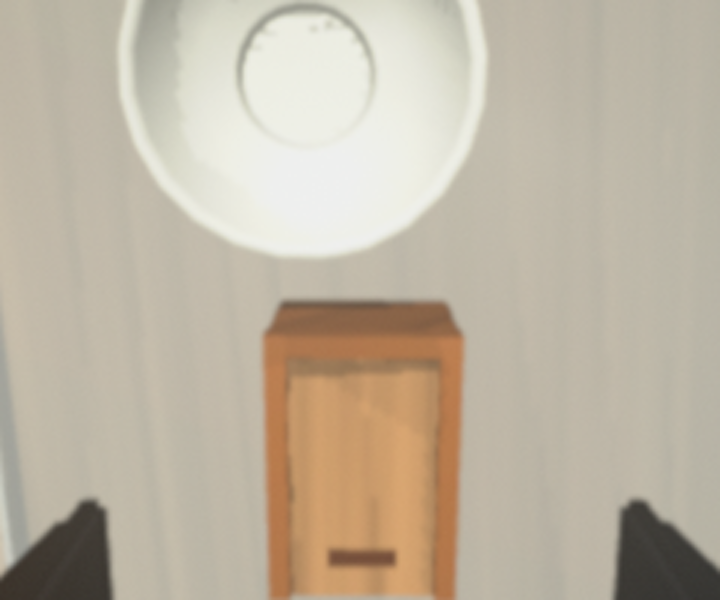

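```bash
python3 - <<'E'
from h import *
import json
np.set_printoptions(precision=4,suppress=True)
W=cam('wrist',json.load(open('w2.json')));V=cam('wrist',json.load(open('w3.json')))
p=np.array([(290,155),(427,155),(419,352),(290,350)])/3+[200,60]
p2=np.array([(264,335),(462,335),(455,597),(271,597)])/3+[200,60]
X=[tri([(W,a),(V,b)]) for a,b in zip(p,p2)];print(X,np.mean(X,0))
q=[onplane(V,a,.051)[:2] for a in p2];print(q,np.mean(q,0))
E
```

```text
[array([0.5093, 0.3145, 0.0491]), array([0.5526, 0.3128, 0.0526]), array([0.5491, 0.2481, 0.0482]), array([0.5054, 0.2506, 0.0482])] [0.5291 0.2815 0.0495]
[array([0.5095, 0.3149]), array([0.5524, 0.3125]), array([0.5489, 0.2496]), array([0.5057, 0.252 ])] [0.5291 0.2822]
```

>>> step_arm(delta_rot=[[0,0,0],[0,0,0],[0,0,0],[0,0,0],[0,0,0]], xyz=[[0,0.001,-0.02],[0,0,-0.02],[0,0,-0.02],[0,0,-0.01],[0,0,0]], hand=[-1,-1,-1,-1,-1])

```text
time: 4.05
eef_pos: [0.5303, 0.2831, 0.0246]
tcp_rot: [-1.571, 0.045, -0.044]
force: [-1.0, 0.2, -0.9]
width: 0.0953
```

>>> step_arm(delta_rot=[[0,0,0],[0,0,0],[0,0,0],[0,0,0],[0,0,0]], xyz=[[0,0,0],[0,0,0],[0,0,0],[0,0,0],[0,0,0]], hand=[1,1,1,1,1], newtons=15)

```text
time: 4.47
eef_pos: [0.5302, 0.2839, 0.0254]
tcp_rot: [-1.57, 0.043, -0.044]
force: [-0.9, 0.8, -0.3]
width: 0.0671
```

>>> step_arm(delta_rot=[[0,0,0],[0,0,0],[0,0,0],[0,0,0],[0,0,0]], xyz=[[0,0,0],[0,0,0],[0,0,0],[0,0,0],[0,0,0]], hand=[1,1,1,1,1])

```text
time: 4.88
eef_pos: [0.5299, 0.2838, 0.0247]
tcp_rot: [-1.57, 0.044, -0.043]
force: [-1.5, 0.1, 1.5]
width: 0.0437
```

>>> step_arm(delta_rot=[[0,0,0],[0,0,0],[0,0,0],[0,0,0],[0,0,0]], xyz=[[0,0,0.01],[0,0,0.02],[0,0,0.035],[0,0,0.035],[0,0,0.035]], hand=[1,1,1,1,1])

```text
time: 5.3
eef_pos: [0.5296, 0.2836, 0.1616]
tcp_rot: [-1.571, 0.044, -0.043]
force: [0.8, 0.3, -1.5]
width: 0.0442
```

>>> step_arm(delta_rot=[[0,0,0],[0,0,0],[0,0,0.5],[0,0,0.5],[0,0,0]], xyz=[[0.005,-0.02,0.005],[0.005,-0.036,0],[0.005,-0.036,0],[0.005,-0.036,0],[0.005,-0.036,0]], hand=[1,1,1,1,1])

```text
time: 5.72
eef_pos: [0.5548, 0.1183, 0.1654]
tcp_rot: [-1.571, 0.029, -0.029]
force: [1.7, -0.2, -1.1]
width: 0.0438
```

>>> step_arm(delta_rot=[[0,0,0.5],[0,0,0.4],[0,0,0],[0,0,0],[0,0,0]], xyz=[[0.005,-0.036,0],[0.005,-0.036,0],[0.005,-0.036,0],[0.005,-0.036,0],[0.005,-0.036,0]], hand=[1,1,1,1,1])

```text
time: 6.13
eef_pos: [0.5798, -0.062, 0.1653]
tcp_rot: [-1.571, 0.017, -0.018]
force: [1.3, -0.2, -2.6]
width: 0.0441
```

>>> step_arm(delta_rot=[[0,0,0],[0,0,0],[0,0,0],[0,0,0],[0,0,0]], xyz=[[0.005,-0.036,0],[0.004,-0.03,0],[0,-0.008,0],[0,0,0],[0,0,0]], hand=[1,1,1,1,1])

```text
time: 6.55
eef_pos: [0.5886, -0.1338, 0.1648]
tcp_rot: [-1.57, 0.018, -0.018]
force: [0.6, 0.5, -1.8]
width: 0.0438
```

```bash
python3 wl.py w4 160 0 320 300 2
```

```text
6.55 [ 0.58857803 -0.13383056  0.16479632] [-1.57032178  0.01839026 -0.01780668] [ 0.62342145  0.50307046 -1.79800746] 0.0437829403011427
```

View pics/w4b.png

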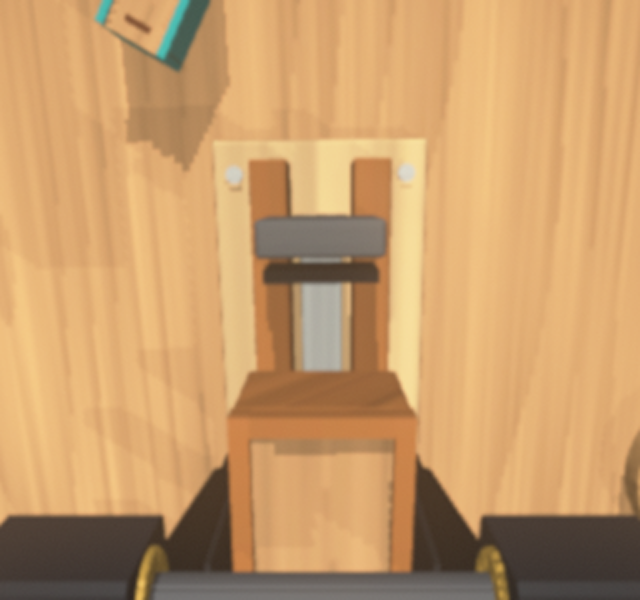

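```bash
python3 - <<'E'
from h import *
import json
np.set_printoptions(precision=4,suppress=True)
V=cam('wrist',json.load(open('w4.json')))
f=lambda p,z:onplane(V,np.array(p)/2+[160,0],z)[:2]
print('pad face',f((264,282),.084),f((378,282),.084),'jaw',f((254,217),.091),f((387,217),.091))
print('board',f((215,141),.012),f((426,139),.012))
zt=.1648-.0187+.045
print('box top +y edge',f((229,416),zt),f((415,416),zt),'bottom',f((249,372),zt-.045),f((393,372),zt-.045))
E
```

```text
pad face [ 0.568  -0.0854] [ 0.6111 -0.0865] jaw [ 0.5662 -0.0614] [ 0.6138 -0.0625]
board [ 0.5422 -0.0291] [ 0.6391 -0.0306]
box top +y edge [ 0.5681 -0.103 ] [ 0.6107 -0.104 ] bottom [ 0.5678 -0.1043] [ 0.6104 -0.1053]
```

>>> step_arm(delta_rot=[[0,0,0],[0,0,0],[0,0,0],[0,0,0],[0,0,0]], xyz=[[0,0,-0.03],[0,0,-0.03],[0,0,-0.02],[0,0,-0.012],[0,0,-0.006]], hand=[1,1,1,1,1])

```text
time: 7.02
eef_pos: [0.5885, -0.1327, 0.0653]
tcp_rot: [-1.57, 0.018, -0.015]
force: [0.0, -0.2, -1.6]
width: 0.0437
```

>>> step_arm(delta_rot=[[0,0,0],[0,0,0],[0,0,0],[0,0,0],[0,0,0]], xyz=[[0,0,-0.001],[0,0,-0.001],[0,0,-0.001],[0,0,0],[0,0,0]], hand=[1,1,1,1,1])

```text
time: 7.43
eef_pos: [0.5893, -0.1343, 0.0645]
tcp_rot: [-1.571, 0.017, -0.018]
force: [-0.4, 0.3, -1.2]
width: 0.0436
```

>>> step_arm(delta_rot=[[0,0,0],[0,0,0],[0,0,0],[0,0,0],[0,0,0]], xyz=[[0,0,-0.0005],[0,0,-0.0005],[0,0,-0.0005],[0,0,-0.0005],[0,0,0]], hand=[1,1,1,1,1])

```text
time: 7.85
eef_pos: [0.5892, -0.1343, 0.0636]
tcp_rot: [-1.571, 0.016, -0.019]
force: [-5.0, 1.8, 17.6]
width: 0.044
```

>>> step_arm(delta_rot=[[0,0,0],[0,0,0],[0,0,0],[0,0,0],[0,0,0]], xyz=[[0,0,0.0005],[0,0,0],[0,0,0],[0,0,0],[0,0,0]], hand=[1,0.2,-0.5,-1,-1])

```text
time: 8.27
eef_pos: [0.589, -0.1343, 0.0623]
tcp_rot: [-1.571, 0.017, -0.018]
force: [0.4, -0.5, -0.1]
width: 0.0584
```

>>> step_arm(delta_rot=[[0,0,0],[0,0,0],[0,0,0],[0,0,0],[0,0,0]], xyz=[[0,0,0],[0,0,0],[0,0,0],[0,0,0],[0,0,0]], hand=[-1,-1,-1,-1,-1])

```text
time: 8.68
eef_pos: [0.5889, -0.1342, 0.0621]
tcp_rot: [-1.571, 0.018, -0.017]
force: [0.5, 0.6, -0.0]
width: 0.0915
```

>>> step_arm(delta_rot=[[0,0,0],[0,0,0],[0,0,0],[0,0,0],[0,0,0]], xyz=[[0,0,0.02],[0,0,0.03],[0,0,0.035],[0,0,0.04],[0,0,0.04]], hand=[-1,-1,-1,-1,-1])

```text
time: 9.1
eef_pos: [0.5885, -0.134, 0.2287]
tcp_rot: [-1.57, 0.018, -0.017]
force: [0.6, 0.5, 1.0]
width: 0.0953
```

```bash
python3 wl.py w5 160 60 320 300 2
```

```text
9.1 [ 0.58852767 -0.13404808  0.22871217] [-1.57045982  0.01803326 -0.01688175] [0.58210251 0.54797102 0.95575862] 0.09531587360184554
```

View pics/w5b.png

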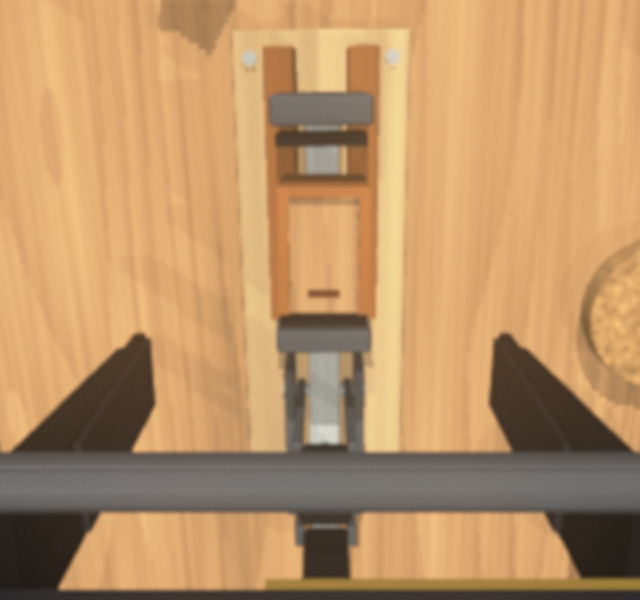

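>>> step_arm(delta_rot=[[0,0,-6.9],[0,0,-6.9],[0,0,-6.9],[0,0,-6.9],[0,0,-6.9]], xyz=[[0,-0.01,0],[0,-0.01,0],[0,-0.01,0],[0,-0.01,0],[0,-0.01,0]], hand=[-1,-1,-1,-1,-1])

```text
time: 9.57
eef_pos: [0.5889, -0.1846, 0.227]
tcp_rot: [-1.514, 0.493, -0.493]
force: [-0.2, -0.6, 0.5]
width: 0.095
```

>>> step_arm(delta_rot=[[0,0,-6.9],[0,0,-6.9],[0,0,-6.9],[0,0,-6.9],[0,0,-6.9]], xyz=[[0,-0.01,0],[0,-0.01,0],[0,-0.01,0],[0,-0.01,0],[0,-0.01,0]], hand=[-1,-1,-1,-1,-1])

```text
time: 9.98
eef_pos: [0.5889, -0.2347, 0.2269]
tcp_rot: [-1.351, 0.957, -0.956]
force: [-0.6, 0.1, -0.0]
width: 0.0949
```

>>> step_arm(delta_rot=[[0,0,-6.9],[0,0,-6.9],[0,0,-6.7],[0,0,0],[0,0,0]], xyz=[[0,-0.01,0],[0,-0.01,0],[-0.0015,-0.013,0],[0,0,0],[0,0,0]], hand=[-1,-1,-1,-1,-1])

```text
time: 10.4
eef_pos: [0.5873, -0.2673, 0.2268]
tcp_rot: [-1.204, 1.218, -1.217]
force: [0.0, 1.2, 0.6]
width: 0.0952
```

```bash
python3 wl.py w6 160 60 320 300 2; python3 - <<'E'
from h import *
print(Rn.from_rotvec(robot.observe()['tcp_rot']).as_matrix())
E
```

```text
10.4 [ 0.58728148 -0.26734397  0.22675272] [-1.2041284   1.21758556 -1.21681142] [0.00806711 1.22112608 0.621567  ] 0.0951847626722867
[[-9.80789478e-03 -3.46456138e-04  9.99951841e-01]
 [-9.99951869e-01  2.56888189e-04 -9.80780605e-03]
 [-2.53477843e-04 -9.99999907e-01 -3.48958996e-04]]
```

View pics/w6b.png

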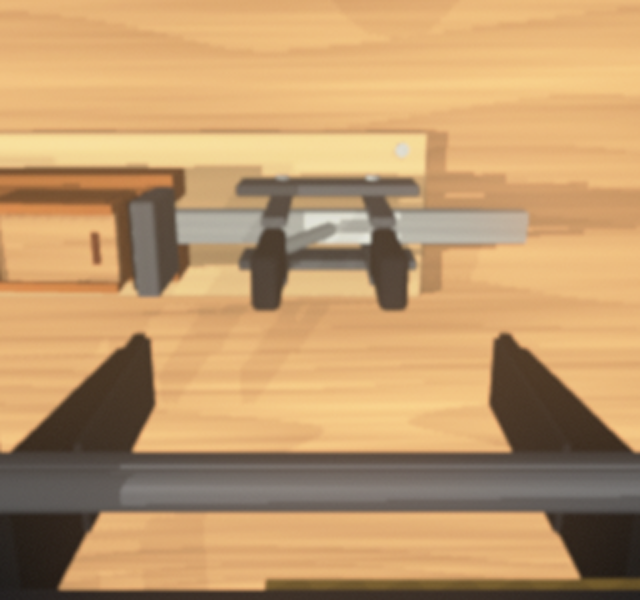

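```bash
python3 - <<'E'
from h import *
import json
np.set_printoptions(precision=4,suppress=True)
V=cam('wrist',json.load(open('w6.json')))
f=lambda p,z:onplane(V,np.array(p)/2+[160,60],z)[:2]
for p in [(251,308),(281,308),(378,308),(409,308),(254,262),(402,262)]:print(p,f(p,.145))
# triangulate -x edge outer corners with w1
W=cam('wrist',dict(eef_pos=[0.57922332,-0.18519987,0.30456895],tcp_rot=[-1.570761,0.004203,-0.0037514]))
ww=lambda p:np.array(p)/2+[120,0]
print(tri([(W,ww((396,473))),(V,np.array((281,308))/2+[160,60])]),tri([(W,ww((396,556))),(V,np.array((409,308))/2+[160,60])]))
E
```

```text
(251, 308) [ 0.5776 -0.2396]
(281, 308) [ 0.5774 -0.2517]
(378, 308) [ 0.577  -0.2909]
(409, 308) [ 0.5768 -0.3035]
(254, 262) [ 0.5968 -0.2416]
(402, 262) [ 0.5962 -0.3002]
[ 0.5762 -0.2511  0.1402] [ 0.5754 -0.3037  0.1384]
```

>>> step_arm(delta_rot=[[0,0,0],[0,0,0],[0,0,0],[0,0,0],[0,0,0]], xyz=[[0,-0.003,-0.03],[0,0,-0.03],[0,0,-0.03],[0,0,-0.026],[0,0,0]], hand=[-1,-1,-1,-1,-1])

```text
time: 10.87
eef_pos: [0.5856, -0.2682, 0.1064]
tcp_rot: [-1.207, 1.223, -1.21]
force: [-0.2, 0.2, -0.6]
width: 0.095
```

```bash
python3 wl.py w7 160 100 320 300 2
```

```text
10.8667 [ 0.58557778 -0.26822808  0.10638379] [-1.20665554  1.22306047 -1.21039224] [-0.16861372  0.19570959 -0.56079265] 0.0950296879157395
```

View pics/w7b.png

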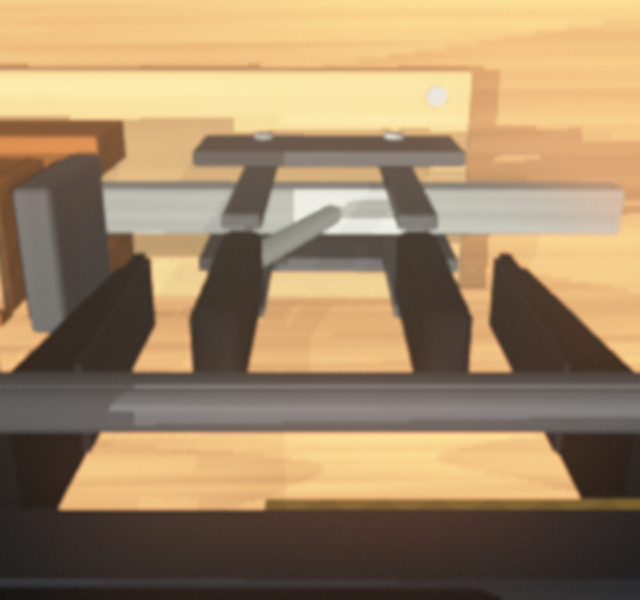

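>>> step_arm(delta_rot=[[0,0,0],[0,0,0],[0,0,0],[0,0,0],[0,0,0]], xyz=[[0,0,0],[0,0,0],[0,0,0],[0,0,0],[0,0,0]], hand=[-1,-1,-1,-1,-1])

```text
time: 11.33
eef_pos: [0.5878, -0.2703, 0.1122]
tcp_rot: [-1.203, 1.218, -1.22]
force: [0.1, 0.2, -0.4]
width: 0.095
```

>>> step_arm(delta_rot=[[0,0,0],[0,0,0],[0,0,0],[0,0,0],[0,0,0]], xyz=[[0,0,0],[0,0,0],[0,0,0],[0,0,0],[0,0,0]], hand=[1,1,1,1,1], newtons=12)

```text
time: 11.75
eef_pos: [0.5874, -0.2702, 0.1111]
tcp_rot: [-1.203, 1.219, -1.219]
force: [-0.3, -0.5, -0.7]
width: 0.0674
```

>>> step_arm(delta_rot=[[0,0,0],[0,0,0],[0,0,0],[0,0,0],[0,0,0]], xyz=[[0,0,0],[0,0,0],[0,0,0],[0,0,0],[0,0,0]], hand=[1,1,1,1,1])

```text
time: 12.17
eef_pos: [0.5875, -0.2702, 0.1111]
tcp_rot: [-1.203, 1.219, -1.219]
force: [0.3, -0.0, 1.2]
width: 0.0375
```

>>> step_arm(delta_rot=[[0,0,0],[0,0,0],[0,0,0],[0,0,0],[0,0,0]], xyz=[[0,0,0],[0,0,0],[0,0,0],[0,0,0],[0,0,0]], hand=[1,1,1,1,1])

```text
time: 12.58
eef_pos: [0.5875, -0.2702, 0.1111]
tcp_rot: [-1.203, 1.219, -1.219]
force: [-0.7, -0.5, 0.5]
width: 0.0374
```

>>> step_arm(delta_rot=[[0,0,0],[0,0,0],[0,0,0],[0,0,0],[0,0,0]], xyz=[[0,0,0],[0,0,0],[0,0,0],[0,0,0],[0,0,0]], hand=[-0.6,-0.6,-0.6,-0.6,-0.6])

```text
time: 13.0
eef_pos: [0.5875, -0.2702, 0.1111]
tcp_rot: [-1.203, 1.219, -1.219]
force: [0.3, -0.0, 0.3]
width: 0.0654
```

>>> step_arm(delta_rot=[[0,0,0],[0,0,0],[0,0,0],[0,0,0],[0,0,0]], xyz=[[0,0,0],[0,0,0],[0,0,0],[0,0,0],[0,0,0]], hand=[-0.6,-0.6,-0.6,-0.6,-0.6])

```text
time: 13.42
eef_pos: [0.5875, -0.2702, 0.1111]
tcp_rot: [-1.203, 1.219, -1.219]
force: [-0.9, -0.4, -0.3]
width: 0.0764
```

```bash
python3 - <<'E'
from h import *
im,st=snap('top','t1.png');print(st['width'])
a=cv2.imread('pics/top0.png')[140:200,340:540];b=im[140:200,340:540,::-1]
cv2.imwrite('pics/t1b.png',cv2.resize(np.vstack([a,b]),None,fx=4,fy=4,interpolation=cv2.INTER_CUBIC))
E
```

```text
0.07640588325049245
```

View pics/t1b.png

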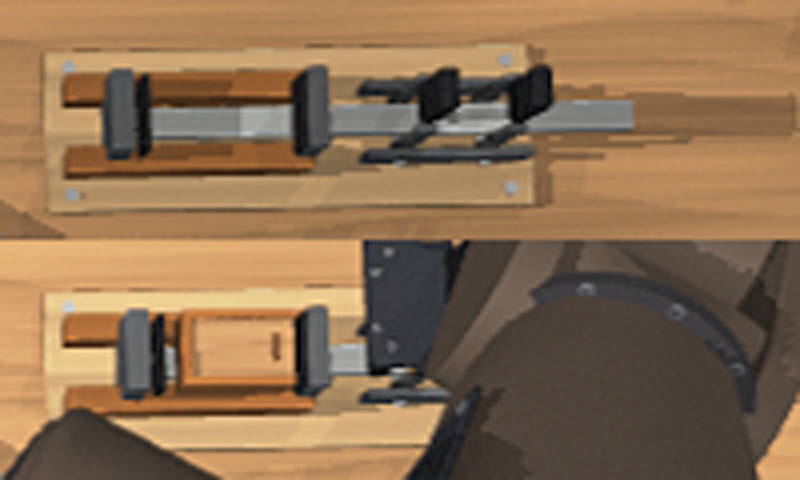

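>>> step_arm(delta_rot=[[0,0,0],[0,0,0],[0,0,0],[0,0,0],[0,0,0]], xyz=[[0,0,0],[0,0,0],[0,0,0],[0,0,0],[0,0,0]], hand=[1,1,1,1,1], newtons=12)

```text
time: 13.88
eef_pos: [0.5875, -0.2702, 0.1114]
tcp_rot: [-1.203, 1.219, -1.219]
force: [-1.0, -0.1, 2.0]
width: 0.0483
```

>>> step_arm(delta_rot=[[0,0,0],[0,0,0],[0,0,0],[0,0,0],[0,0,0]], xyz=[[0,0,0],[0,0,0],[0,0,0],[0,0,0],[0,0,0]], hand=[1,1,1,1,1])

```text
time: 14.3
eef_pos: [0.5875, -0.2702, 0.1112]
tcp_rot: [-1.203, 1.219, -1.219]
force: [-0.5, -0.4, 2.5]
width: 0.0373
```

>>> step_arm(delta_rot=[[0,0,0],[0,0,0],[0,0,0],[0,0,0],[0,0,0]], xyz=[[0,0,0],[0,0,0],[0,0,0],[0,0,0],[0,0,0]], hand=[-0.6,-0.6,-0.6,-0.6,-0.6])

```text
time: 14.72
eef_pos: [0.5875, -0.2703, 0.1111]
tcp_rot: [-1.203, 1.219, -1.219]
force: [0.3, 0.2, -0.1]
width: 0.0654
```

>>> step_arm(delta_rot=[[0,0,0],[0,0,0],[0,0,0],[0,0,0],[0,0,0]], xyz=[[0,0,0],[0,0,0],[0,0,0],[0,0,0],[0,0,0]], hand=[-0.6,-0.6,-0.6,-0.6,-0.6])

```text
time: 15.13
eef_pos: [0.5875, -0.2701, 0.1111]
tcp_rot: [-1.203, 1.219, -1.219]
force: [-0.0, 0.4, 0.5]
width: 0.0762
```

```bash
python3 - <<'E'
from h import *
im,st=snap('top','t2.png');print(st['width'])
a=cv2.imread('pics/t1.png')[140:200,340:540];b=im[140:200,340:540,::-1]
cv2.imwrite('pics/t2b.png',cv2.resize(np.vstack([a,b]),None,fx=4,fy=4,interpolation=cv2.INTER_CUBIC))
E
```

```text
0.0761815187739685
```

View pics/t2b.png

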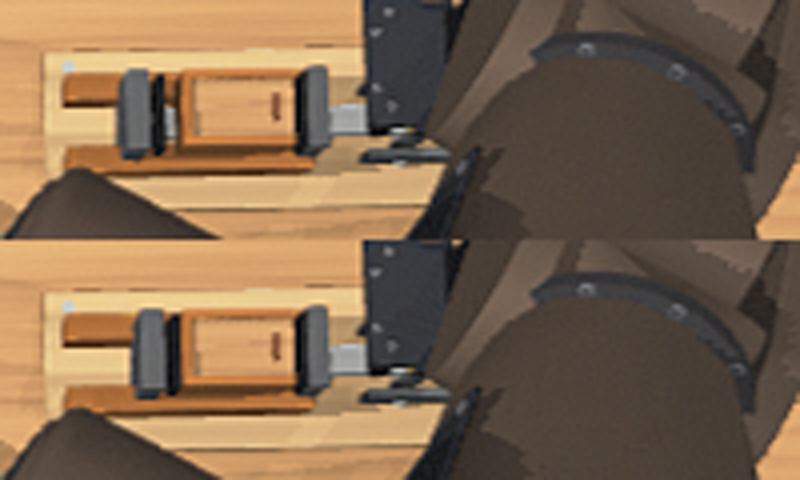

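>>> step_arm(delta_rot=[[0,0,0],[0,0,0],[0,0,0],[0,0,0],[0,0,0]], xyz=[[0,0,0],[0,0,0],[0,0,0],[0,0,0],[0,0,0]], hand=[1,1,1,1,1], newtons=12)

```text
time: 15.6
eef_pos: [0.5875, -0.2702, 0.1114]
tcp_rot: [-1.203, 1.219, -1.219]
force: [-0.1, 0.5, 2.2]
width: 0.0483
```

>>> step_arm(delta_rot=[[0,0,0],[0,0,0],[0,0,0],[0,0,0],[0,0,0]], xyz=[[0,0,0],[0,0,0],[0,0,0],[0,0,0],[0,0,0]], hand=[1,1,1,1,1])

```text
time: 16.02
eef_pos: [0.5875, -0.2702, 0.1112]
tcp_rot: [-1.203, 1.219, -1.219]
force: [-0.6, -0.6, 1.8]
width: 0.0391
```

>>> step_arm(delta_rot=[[0,0,0],[0,0,0],[0,0,0],[0,0,0],[0,0,0]], xyz=[[0,0,0],[0,0,0],[0,0,0],[0,0,0],[0,0,0]], hand=[1,1,1,1,1])

```text
time: 16.43
eef_pos: [0.5875, -0.2702, 0.1112]
tcp_rot: [-1.203, 1.219, -1.219]
force: [-0.7, 1.3, 4.0]
width: 0.0386
```

>>> step_arm(delta_rot=[[0,0,0],[0,0,0],[0,0,0],[0,0,0],[0,0,0]], xyz=[[0,0,0],[0,0,0],[0,0,0],[0,0,0],[0,0,0]], hand=[-0.6,-0.6,-0.6,-0.6,-0.6])

```text
time: 16.85
eef_pos: [0.5874, -0.2702, 0.111]
tcp_rot: [-1.203, 1.219, -1.219]
force: [0.0, 0.5, -0.3]
width: 0.0673
```

>>> step_arm(delta_rot=[[0,0,0],[0,0,0],[0,0,0],[0,0,0],[0,0,0]], xyz=[[0,0,0],[0,0,0],[0,0,0],[0,0,0],[0,0,0]], hand=[-0.6,-0.6,-0.6,-0.6,-0.6])

```text
time: 17.27
eef_pos: [0.5875, -0.2701, 0.111]
tcp_rot: [-1.203, 1.219, -1.219]
force: [0.3, 0.1, 0.4]
width: 0.0761
```

```bash
python3 - <<'E'
from h import *
im,st=snap('top','t3.png');print(st['width'])
a=cv2.imread('pics/t2.png')[140:200,340:540];b=im[140:200,340:540,::-1]
cv2.imwrite('pics/t3b.png',cv2.resize(np.vstack([a,b]),None,fx=4,fy=4,interpolation=cv2.INTER_CUBIC))
E
```

```text
0.07609459857562136
```

View pics/t3b.png

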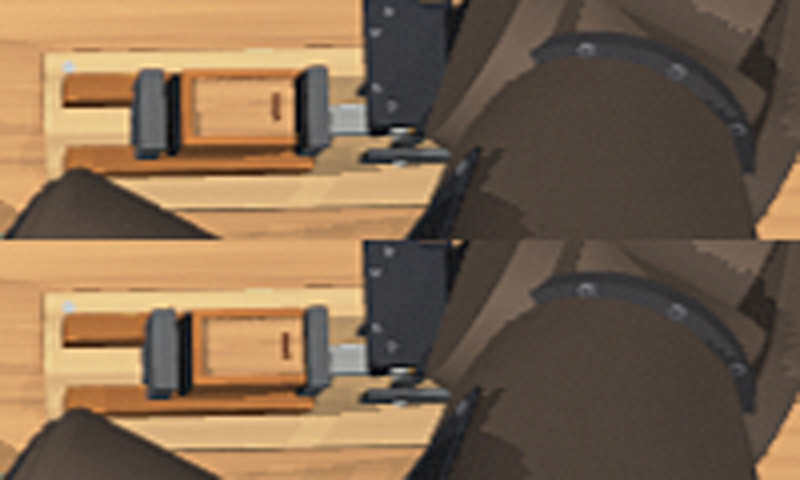

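>>> step_arm(delta_rot=[[0,0,0],[0,0,0],[0,0,0],[0,0,0],[0,0,0]], xyz=[[0,0,0],[0,0,0],[0,0,0],[0,0,0],[0,0,0]], hand=[1,1,1,1,1], newtons=12)

```text
time: 17.73
eef_pos: [0.5875, -0.2702, 0.1114]
tcp_rot: [-1.203, 1.219, -1.219]
force: [-0.5, -0.1, 3.4]
width: 0.0529
```

>>> step_arm(delta_rot=[[0,0,0],[0,0,0],[0,0,0],[0,0,0],[0,0,0]], xyz=[[0,0,0],[0,0,0],[0,0,0],[0,0,0],[0,0,0]], hand=[1,1,1,1,1], newtons=14)

```text
time: 18.15
eef_pos: [0.5875, -0.2702, 0.1114]
tcp_rot: [-1.203, 1.219, -1.219]
force: [-1.1, 0.4, 6.3]
width: 0.0501
```

>>> step_arm(delta_rot=[[0,0,0],[0,0,0],[0,0,0],[0,0,0],[0,0,0]], xyz=[[0,0,0],[0,0,0],[0,0,0],[0,0,0],[0,0,0]], hand=[1,1,1,1,1], newtons=16)

```text
time: 18.57
eef_pos: [0.5875, -0.2702, 0.1115]
tcp_rot: [-1.203, 1.219, -1.219]
force: [-0.9, 0.6, 6.3]
width: 0.048
```

>>> step_arm(delta_rot=[[0,0,0],[0,0,0],[0,0,0],[0,0,0],[0,0,0]], xyz=[[0,0,0],[0,0,0],[0,0,0],[0,0,0],[0,0,0]], hand=[1,1,1,1,1])

```text
time: 18.98
eef_pos: [0.5875, -0.2702, 0.1115]
tcp_rot: [-1.203, 1.219, -1.219]
force: [-0.9, 0.6, 5.6]
width: 0.0481
```

>>> step_arm(delta_rot=[[0,0,0],[0,0,0],[0,0,0],[0,0,0],[0,0,0]], xyz=[[0,0,0],[0,0,0],[0,0,0],[0,0,0],[0,0,0]], hand=[1,1,1,1,1], newtons=17)

```text
time: 19.4
eef_pos: [0.5875, -0.2701, 0.1115]
tcp_rot: [-1.203, 1.219, -1.219]
force: [-2.2, 1.0, 5.3]
width: 0.047
```

>>> step_arm(delta_rot=[[0,0,0],[0,0,0],[0,0,0],[0,0,0],[0,0,0]], xyz=[[0,0,0],[0,0,0],[0,0,0],[0,0,0],[0,0,0]], hand=[-0.6,-0.6,-0.6,-0.6,-0.6])

```text
time: 19.82
eef_pos: [0.5874, -0.2702, 0.1108]
tcp_rot: [-1.203, 1.219, -1.219]
force: [-0.8, -0.4, -0.3]
width: 0.0737
```

>>> step_arm(delta_rot=[[0,0,0],[0,0,0],[0,0,0],[0,0,0],[0,0,0]], xyz=[[0,0,0],[0,0,0],[0,0,0],[0,0,0],[0,0,0]], hand=[-0.6,-0.6,-0.6,-0.6,-0.6])

```text
time: 20.23
eef_pos: [0.5875, -0.2702, 0.1111]
tcp_rot: [-1.203, 1.219, -1.219]
force: [-0.2, -0.9, -0.7]
width: 0.0758
```

>>> step_arm(delta_rot=[[0,0,0],[0,0,0],[0,0,0],[0,0,0],[0,0,0]], xyz=[[0,0,0],[0,0,0],[0,0,0],[0,0,0],[0,0,0]], hand=[1,1,1,1,1], newtons=13)

```text
time: 20.65
eef_pos: [0.5875, -0.2702, 0.1114]
tcp_rot: [-1.203, 1.219, -1.219]
force: [-1.2, -0.4, 3.5]
width: 0.0528
```

>>> step_arm(delta_rot=[[0,0,0],[0,0,0],[0,0,0],[0,0,0],[0,0,0]], xyz=[[0,0,0],[0,0,0],[0,0,0],[0,0,0],[0,0,0]], hand=[1,1,1,1,1])

```text
time: 21.07
eef_pos: [0.5875, -0.2702, 0.1114]
tcp_rot: [-1.203, 1.219, -1.219]
force: [-1.8, 1.0, 6.0]
width: 0.0518
```

>>> step_arm(delta_rot=[[0,0,0],[0,0,0],[0,0,0],[0,0,0],[0,0,0]], xyz=[[0,0,0],[0,0,0],[0,0,0],[0,0,0],[0,0,0]], hand=[1,1,1,1,1], newtons=17)

```text
time: 21.48
eef_pos: [0.5875, -0.2701, 0.1115]
tcp_rot: [-1.203, 1.219, -1.219]
force: [-1.1, 0.1, 5.4]
width: 0.048
```

>>> step_arm(delta_rot=[[0,0,0],[0,0,0],[0,0,0],[0,0,0],[0,0,0]], xyz=[[0,0,0],[0,0,0],[0,0,0],[0,0,0],[0,0,0]], hand=[1,1,1,1,1])

```text
time: 21.9
eef_pos: [0.5875, -0.2701, 0.1115]
tcp_rot: [-1.203, 1.219, -1.219]
force: [-1.3, 0.9, 5.7]
width: 0.0479
```

>>> step_arm(delta_rot=[[0,0,0],[0,0,0],[0,0,0],[0,0,0],[0,0,0]], xyz=[[0,0,0],[0,0,0],[0,0,0],[0,0,0],[0,0,0]], hand=[-0.6,-0.8,-1,-1,-1])

```text
time: 22.32
eef_pos: [0.5874, -0.2702, 0.1108]
tcp_rot: [-1.203, 1.219, -1.219]
force: [-0.5, -0.2, -0.7]
width: 0.0756
```

>>> step_arm(delta_rot=[[0,0,0],[0,0,0],[0,0,0],[0,0,0],[0,0,0]], xyz=[[0,0,0],[0,0,0],[0,0,0],[0,0,0],[0,0,0]], hand=[-1,-1,-1,-1,-1])

```text
time: 22.73
eef_pos: [0.5875, -0.2702, 0.1111]
tcp_rot: [-1.203, 1.219, -1.219]
force: [0.7, -0.0, 0.0]
width: 0.0949
```

>>> step_arm(delta_rot=[[0,0,0],[0,0,0],[0,0,0],[0,0,0],[0,0,0]], xyz=[[0,0,0.02],[0,0,0.03],[0,0,0.035],[0,0,0.035],[0,0,0.03]], hand=[-1,-1,-1,-1,-1])

```text
time: 23.15
eef_pos: [0.5875, -0.2702, 0.2636]
tcp_rot: [-1.203, 1.218, -1.22]
force: [0.5, -1.0, 0.6]
width: 0.0948
```

>>> step_arm(delta_rot=[[0,0,0],[0,0,0],[0,0,0],[0,0,0],[0,0,0]], xyz=[[-0.02,0.035,0],[-0.02,0.035,0],[-0.02,0.035,0],[-0.02,0.035,0],[0,0,0]], hand=[-1,-1,-1,-1,-1])

```text
time: 23.57
eef_pos: [0.5042, -0.1256, 0.2617]
tcp_rot: [-1.204, 1.219, -1.216]
force: [1.1, -0.8, 1.1]
width: 0.0949
```

>>> step_arm(delta_rot=[[0,0,0],[0,0,0],[0,0,0],[0,0,0],[0,0,0]], xyz=[[0,0,0],[0,0,0],[0,0,0],[0,0,0],[0,0,0]], hand=[-1,-1,-1,-1,-1])

```text
time: 23.98
eef_pos: [0.5078, -0.131, 0.2608]
tcp_rot: [-1.203, 1.22, -1.22]
force: [-0.3, -0.3, 0.5]
width: 0.095
```

```bash
python3 wl.py w8 0 0 640 400 1; python3 - <<'E'
from h import *
im,st=snap('scene','s8.png')
t,_=snap('top','t8.png')
cv2.imwrite('pics/s8b.png',cv2.resize(im[160:260,145:305,::-1],None,fx=5,fy=5,interpolation=cv2.INTER_CUBIC))
E
```

```text
23.9833 [ 0.50777864 -0.13097611  0.26077423] [-1.20260511  1.22023796 -1.21958826] [-0.33002568 -0.2823478   0.49913696] 0.09503873153358258
```

View pics/w8b.png

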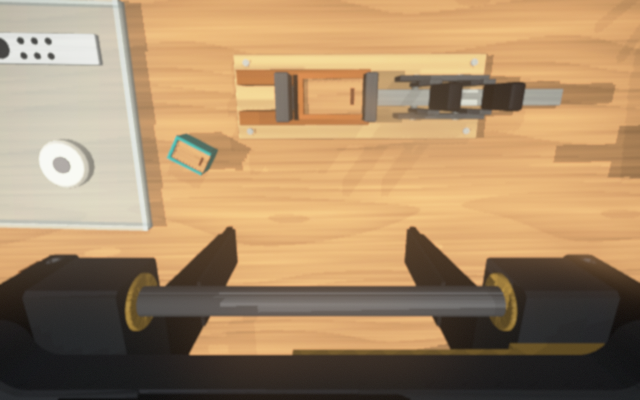

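View pics/s8b.png

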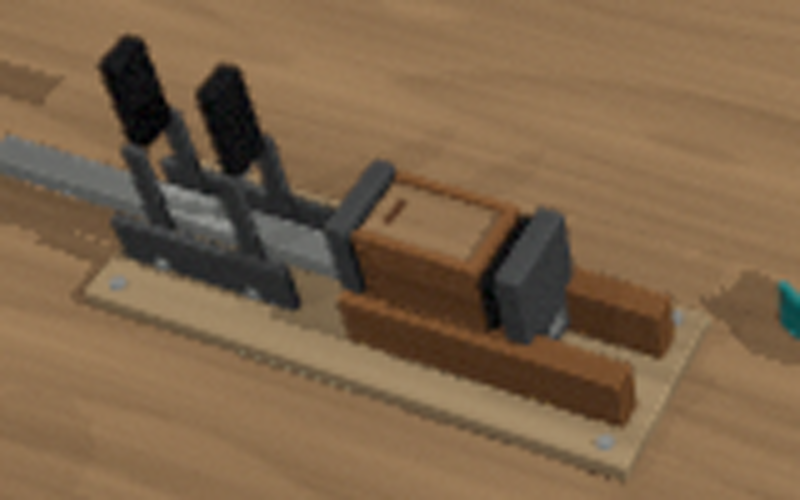

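View pics/t8.png

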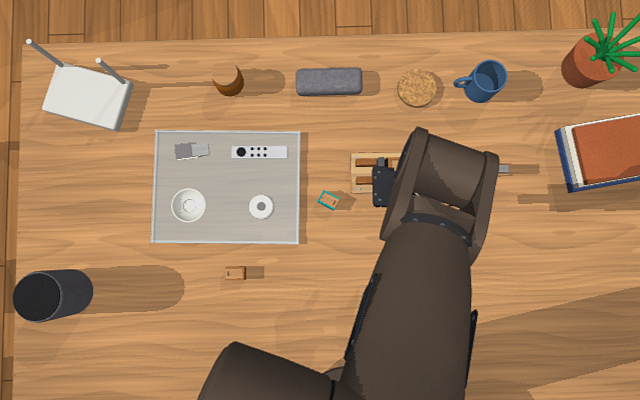

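The pictures show the box upright on both rails and held between both jaws. The levers have sprung back to where they started, the tray items haven't moved, and the robot is clear. I'm handing the job in.

```bash
python3 -c "
from cell import robot
print(robot.close_job());print(robot.observe()['time'])"
```

```text
the job is handed in; nothing more can be done
None
the job is handed in; nothing more can be done
```

The box is clamped between both jaws. I handed the job in at about 24 s of the 72 s allowed; no verdict is reported.

- **Placing:** I took the larger wooden box from the tray and stood it on the bed, lengthwise between the jaws. I let go and checked it with the wrist camera.
- **Squeezing:** Three strokes at 12 N brought the jaw in and slid the box against the fixed jaw. Two more, raised in steps to 17 N, were firm: the levers stopped at 47–48 mm, well short of the roughly 37 mm of full travel.
- **Last checks:** In the final pictures the box is upright on both rails, touching both jaws. The levers are back at rest, the other tray items have not moved, and the robot is clear with near-zero wrist force.
- **Not directly checked:** I could not measure the clamping force. From the 17 N pinch I estimate about 15 N while squeezing and up to 14 N kept after letting go.
- **What disagreed:** The fixed cameras differed from each other by up to about 6 mm, so I relied on the wrist camera, which agreed with itself to about 2–3 mm. When I placed the box, it pressed on the bed with about 18 N for a moment. The levers also moved more per newton than I expected from the pad's stiffness.

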